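# Sort the drawer knobs, then hold the self-closing drawer open at the line

## Robot

A 7-joint arm with a two-finger parallel gripper is mounted at the origin on the work surface. World frame = base frame: x ahead of the robot, y to its left, z up, the work surface at z = 0. Lengths are in m, angles in degrees, forces in N, time in s.
With the tool pointing down it reaches from about 0.425 to 0.925 m from the base axis. Payload 6.8 kg.
Tool frame: the origin (TCP) lies between the finger pads, 19 mm behind the fingertips; this is the grasp point; z points along the fingers, x is the direction in which the jaws open and shut, and the axes are right-handed (so a half turn about z gives the same grasp; the last joint's range is limited). The gripper opens to 88 mm and grips with 3 to 60 N. Pads are 20 mm wide; open, the fingers measure 115 mm over their backs; the gripper's body (75 mm by 178 mm) begins 61 mm behind the grasp point.
Start: joints at [-72.485, 27.33, 1.283, 89.118, -0.659, 63.558, -4.761], TCP at [0.271, 0.618, 0.241] pointing down, gripper open.
Joint ranges: [-169.35, 169.35], [-19.33, 120.38], [-80.79, 83.38], [13.8, 139.57], [-78.32, 258.32], [9.67, 109.79], [-169.56, 169.56]. Speed limits (degrees/s): [136.94, 136.94, 180, 180, 180, 180, 180].

## Interface

Orientations are given as a 3x3 rotation matrix whose columns are the frame's x, y, z axes.
In Python, from plant import move_ptp, move_linear, goto_joints, set_gripper, pause, solve_ik, read_camera, PlanningError, close_job, look_for, regions_of, pinpoint, current_time, current_joints, current_qd, current_joint_efforts, current_tcp_pos, current_tool_rot, current_ft_force, current_ft_torque, current_gripper_width gives the robot as it stands. Calls block until the motion is done:
- move_ptp(position, orientation): joint-space move of the TCP to a pose.
- move_linear(position, ori=None, rate=0.15, stop_force=None): straight line of the TCP; ori=None keeps the orientation; rate is the mean speed in m/s. With stop_force (N) it stops when the force on the tool has changed by that much, and returns True; else False.
- goto_joints(angles): joint-space move.
- set_gripper(opening): finger opening in m; the grip force is fixed at half the most; returns when the fingers have stopped.
- pause(seconds).
- solve_ik(position, orientation): joint angles nearest the present ones, or None.
- read_camera(name): name is "scene" or "top" or "wrist"; returns a dict with "img" (480x640x3 uint8, red, green, blue), "fx", "fy", "cx", "cy" (pixels), "dist" ([k1, k2, p1, p2, k3] as OpenCV has them; the pictures are not rectified), "cam_to_world" (4x4, takes a point from camera to world coordinates). Camera axes: x right, y up, looking along -z (the intrinsics and any distortion apply to the point x, -y, -z); pixel columns grow to the right and rows downward; lengths in m; the calibration is good to about 2 mm. A picture is of the moment at which its call begins. There is no depth.
A pose or a line that the arm cannot do raises PlanningError and nothing moves.
- close_job(): hands the job in, once; it reports no verdict.
Trained networks look in a picture, given as the dict that the camera call returned (one of the last four; its "shot" number tells which), for a name from the list of things; names that differ only in an ending like _2 or _b are one class to them, and where a whole thing is asked for, a point or a joint stands for the part that bears it (a point fixed in the world has none). Each returns a list of dicts, best first, with "conf" (0 to 1); they miss things now and then, are a little off and sometimes report something else, mostly with a low value. They report only what shows in the picture. A call takes as long as a camera call.
- look_for(picture, query): "bbox" ([left, top, width, height] in pixels, round what is visible of it).
- regions_of(picture, query): "mask" (480x640 bool, what is visible of it) and "bbox" ([left, top, width, height] in pixels, round what is visible of it).
- pinpoint(picture, query): "at" ([row, column] in pixels: a listed point, or the origin of a listed thing).
Readings, each from a call of its own:
- current_time(): time.
- current_joints(): joint angles.
- current_qd(): joint speeds.
- current_joint_efforts(): joint torques, N m.
- current_tcp_pos(): TCP position.
- current_tool_rot(): TCP orientation.
- current_ft_force(): force on the tool from outside, world axes, zero at the start.
- current_ft_torque(): the same for the moment, N m.
- current_gripper_width(): finger opening in m.
Only numpy, scipy, OpenCV 4.12 (cv2) and the standard library are available. Lean on these libraries where they do the work, as an engineer would, in place of code of your own. Each camera call takes 0.05 s, during which the arm holds its last target. There are 200 camera calls.

## Task

We are refitting the knobs of the little grey-blue desk chest with white drawers: stand the three loose blue knobs upright in the two wooden trays, each in the tray whose fixed sample knob has the same size, while the drawer is still shut. Then pull the self-closing top drawer out by its brass handle until its front is level with the red line on the white gauge block beside it, and finish holding it there, gripper still on the handle, so that I can take the screws out of it. Leave the plant, the candle cup and the gull undisturbed.

Things in the scene. Friction and masses are not known exactly. Their poses are not given: they have to be found in the camera images.
- knob_large: The large glazed blue drawer knob, mushroom-shaped, standing on its foot; head 42 mm across (widest and vertical-sided from 18 to 30 mm above its foot), 36 mm tall, foot 27 mm across. Origin: centre of its underside, z up its axis. Loose, about 60 g. 
- knob_small_1: A small glazed blue drawer knob, mushroom-shaped, standing on its foot; head 28 mm across (widest and vertical-sided from 14 to 23 mm above its foot), 28 mm tall, foot 20 mm across. Origin: centre of its underside, z up its axis. Loose, about 30 g. 
- knob_small_2: Another small glazed blue drawer knob, mushroom-shaped, standing on its foot; head 28 mm across (widest and vertical-sided from 14 to 23 mm above its foot), 28 mm tall, foot 20 mm across. Origin: centre of its underside, z up its axis. Loose, about 30 g. 
- row_large: Row for the large knob: fixed brown wooden tray for large knobs, 190 mm long (own x), 62 mm wide (own y), walls 9 mm high and 4 mm thick, inner floor 4 mm above the desk. A large knob is fixed in it as sample at x = +66 mm, y = 0; the rest is free (room for two, e.g. at x = -55 and 0 mm). Origin: centre of its underside. Which tray is nearer the chest varies.
- row_small: Row for the small knobs: fixed brown wooden tray for small knobs, 190 mm long (own x), 62 mm wide (own y), walls 9 mm high and 4 mm thick, inner floor 4 mm above the desk. A small knob is fixed in it as sample at x = +66 mm, y = 0; the rest is free (room for two, e.g. at x = -55 and 0 mm). Origin: centre of its underside. Which tray is nearer the chest varies.
- chest: Fixed grey-blue desk chest with white drawer fronts, 200 mm deep (own x) by 220 mm wide (own y), 150 mm high (its top board overhangs 3 mm in front and 6 mm at the sides). Origin: centre of its underside; its front faces its own -x. The upper drawer is the spring drawer; the lower front is fixed.
- drawer (a joint): How far the top drawer is pulled out along the chest's own -x, in m: 0 shut, 0.14 fully out. A spring pulls it shut whenever it is let go: about 6 N when shut, growing 70 N per m of travel (about 13 N at 0.10 m). It starts shut.
- drawer_handle (a point): The brass bar handle on the top drawer, origin at the middle of the bar: round bar 10 mm thick and 100 mm long, parallel to the drawer's front (along the chest's own y), its axis 35 mm in front of the drawer's front face, 116 mm above the desk and 34 mm below the chest's top. Moves with the drawer; axes as the chest's.
- drawer_front (a point): Middle of the top edge of the drawer's outer front face, 136 mm above the desk; in line with the chest's front (100 mm before the chest's origin) when shut. Moves with the drawer.
- mark: Fixed upright white gauge block, 30 x 30 x 136 mm, before the chest on its -y side, with a red line across the middle of its top and down the side facing the drawer. Origin: centre of its underside, below the line; axes parallel to the chest's, the line along y. The drawer is at the line when drawer_front has x = 0 in this frame (a pull of 0.055 to 0.105 m).
- plant: Bystander: little round bush in a terracotta pot, 165 mm tall, 90 mm across. Origin: centre of its underside. Loose.
- candle_cup: Bystander: white ceramic candle cup, 64 mm across, 60 mm tall. Origin: centre of its underside. Loose.
- gull: Bystander: white gull ornament on a wooden foot 50 x 35 mm, about 85 mm tall, standing on the desk to the robot's right. Origin: centre of its underside. Loose.

How it is judged:
By the outcome, as a careful person would: the job done as asked, in the order asked, and still so for the second after the job is handed in, while the arm keeps its last pose, push and grip.
It also fails if it takes over 72 s, if anything falls off the work surface, if the arm or the gripper's body presses on something with over 40 N, if the wrist force passes 120 N, or if a joint passes its speed limit or range.

## Working session

There is one attempt and no reset: what is moved stays moved. The work goes in short steps, each a Python script; the robot and the scene stay as the last script left them, time stands still between calls to the robot, and variables do not carry over. Pictures are saved under pics/ and viewed, about 8 in all and at most 12, crops included, and the job is handed in when it is done.

```bash
ls; mkdir -p pics; cat > h.py <<'E'
import numpy as np, cv2
from plant import *
def ray(p,uv):
    K=np.array([[p['fx'],0,p['cx']],[0,p['fy'],p['cy']],[0,0,1]],float)
    u=cv2.undistortPoints(np.array([[uv]],float),K,np.array(p['dist'],float))[0,0]
    T=np.array(p['cam_to_world']);d=T[:3,:3]@np.array([u[0],-u[1],-1.]);return T[:3,3],d
def onz(p,uv,z):
    o,d=ray(p,uv);return o+d*(z-o[2])/d[2]
def proj(p,X):
    T=np.array(p['cam_to_world']);c=T[:3,:3].T@(np.array(X,float)-T[:3,3])
    K=np.array([[p['fx'],0,p['cx']],[0,p['fy'],p['cy']],[0,0,1]],float)
    return cv2.projectPoints(np.array([[c[0],-c[1],-c[2]]]),np.zeros(3),np.zeros(3),K,np.array(p['dist'],float))[0][0,0]
def save(p,n): cv2.imwrite('pics/'+n,cv2.cvtColor(p['img'],cv2.COLOR_RGB2BGR))
def down(a):
    a=np.radians(a);x=np.array([np.cos(a),np.sin(a),0]);z=np.array([0,0,-1.]);return np.c_[x,np.cross(z,x),z]
E
cat > a.py <<'E'
from h import *
for c in ['scene','top']:
    p=read_camera(c);save(p,c+'1.png');print(c,np.round(np.array(p['cam_to_world'])[:3,3],3))
    for q in ['knob_large','knob_small_1','row_large','row_small','chest','mark','plant','candle_cup','gull','drawer_handle','drawer_front']:
        z={'drawer_handle':.116,'drawer_front':.136}.get(q,0)
        for r in pinpoint(p,q)[:4]:
            if r['conf']>.25: print(q,round(r['conf'],2),np.round(r['at']),np.round(onz(p,r['at'][::-1],z),3))
E
python3 a.py
```

```text
pics
scene [0.994 0.865 0.719]
knob_large 0.92 [368. 409.] [0.547 0.354 0.   ]
knob_small_1 0.59 [373. 452.] [0.485 0.405 0.   ]
knob_small_1 0.56 [203. 250.] [ 0.572 -0.395  0.   ]
knob_small_1 0.53 [326. 451.] [0.402 0.303 0.   ]
row_large 0.93 [299. 314.] [0.609 0.088 0.   ]
row_small 0.91 [326. 353.] [0.58  0.204 0.   ]
chest 0.55 [253. 214.] [ 0.748 -0.194  0.   ]
mark 0.6 [211. 273.] [ 0.534 -0.316  0.   ]
mark 0.49 [203. 334.] [ 0.359 -0.272  0.   ]
mark 0.42 [317. 237.] [0.782 0.063 0.   ]
candle_cup 0.7 [253. 386.] [0.372 0.018 0.   ]
gull 0.8 [204. 336.] [ 0.357 -0.261  0.   ]
gull 0.68 [215. 273.] [ 0.541 -0.297  0.   ]
drawer_handle 0.47 [203. 263.] [ 0.613 -0.174  0.116]
drawer_handle 0.28 [303. 317.] [0.672 0.225 0.116]
drawer_front 0.73 [199. 250.] [ 0.645 -0.172  0.136]
top [ 0.433 -0.006  1.145]
knob_large 0.78 [265. 156.] [0.544 0.358 0.   ]
knob_large 0.69 [235. 272.] [0.608 0.097 0.   ]
knob_small_1 0.59 [296. 134.] [0.476 0.406 0.   ]
knob_small_1 0.44 [328. 176.] [0.405 0.31  0.   ]
row_large 0.9 [237. 273.] [0.602 0.095 0.   ]
row_small 0.96 [252. 225.] [0.572 0.204 0.   ]
mark 0.83 [263. 459.] [ 0.536 -0.32   0.   ]
mark 0.73 [294. 134.] [0.481 0.407 0.   ]
plant 0.69 [165. 284.] [0.77  0.069 0.   ]
candle_cup 0.55 [341. 308.] [0.372 0.022 0.   ]
gull 0.55 [348. 439.] [ 0.349 -0.267  0.   ]
drawer_handle 0.92 [224. 398.] [ 0.607 -0.169  0.116]
drawer_handle 0.36 [294. 137.] [0.476 0.359 0.116]
drawer_front 0.59 [204. 401.] [ 0.645 -0.173  0.136]
```

View pics/top1.png

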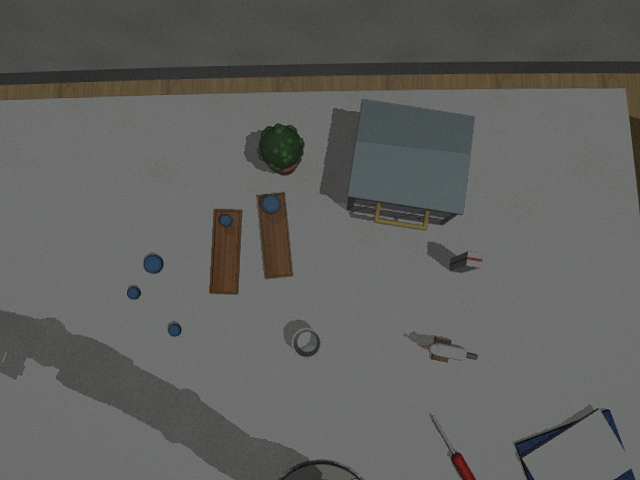

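View pics/scene1.png

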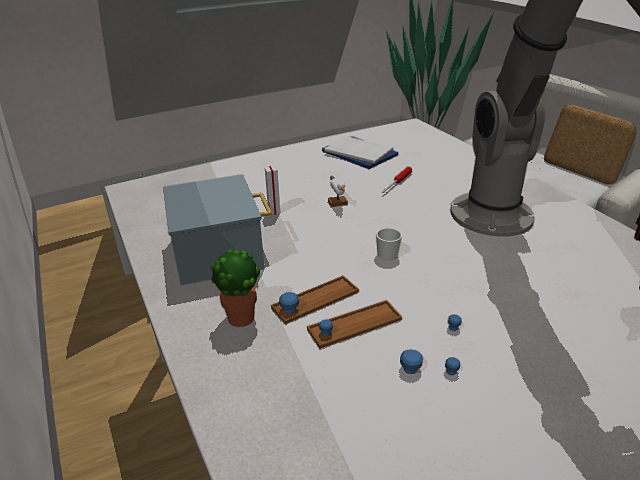

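The top view shows the large knob at (153,263) and the small knobs at (134,293) and (175,329). The small tray is at (226,252), the large tray at (274,235), the handle at (402,222) and the gauge at (467,261). The scene view agrees. Next I measure these by segmentation.

```bash
cat > b.py <<'E'
from h import *
p=read_camera('top')
hsv=cv2.cvtColor(p['img'],cv2.COLOR_RGB2HSV)
m=cv2.inRange(hsv,(98,110,40),(125,255,255))
n,l,s,c=cv2.connectedComponentsWithStats(m)
for i in range(1,n):
    if s[i,4]>40 and c[i][0]<330: print('blue',s[i,4],np.round(c[i],1),np.round(onz(p,c[i],.027 if s[i,4]>220 else .02),4))
for q in ['row_large','row_small']:
    r=regions_of(p,q)[0]
    M=r['mask'].astype(np.uint8);pts=cv2.findContours(M,cv2.RETR_EXTERNAL,cv2.CHAIN_APPROX_NONE)[0]
    w=np.array([onz(p,x,.006)[:2] for x in max(pts,key=len)[:,0]],np.float32)
    print(q,r['conf'],cv2.minAreaRect(w*1000))
m=cv2.inRange(hsv,(15,100,60),(35,255,255));m[:190]=0;m[240:]=0;m[:,:340]=0;m[:,440:]=0
ys,xs=np.nonzero(m);w=np.array([onz(p,(x,y),.116)[:2] for x,y in zip(xs,ys)],np.float32);print('handle',len(w),cv2.minAreaRect(w*1000),cv2.boundingRect(m))
g=p['img'].astype(int);m=((g[...,0]>g[...,1]*1.6)&(g[...,0]>80)).astype(np.uint8);m[:240]=0;m[285:]=0;m[:,:440]=0;m[:,500:]=0
ys,xs=np.nonzero(m);w=np.array([onz(p,(x,y),.136)[:2] for x,y in zip(xs,ys)],np.float32);print('red',len(w),cv2.minAreaRect(w*1000),xs.min(),xs.max(),ys.min(),ys.max(),np.round(w.mean(0),4))
a=regions_of(p,'chest')[0];M=a['mask'].astype(np.uint8);pts=cv2.findContours(M,cv2.RETR_EXTERNAL,cv2.CHAIN_APPROX_NONE)[0]
for uv in [(363,100),(475,116),(348,208),(463,214)]: print('chestcorner',np.round(onz(p,uv,.15),4))
cr=cv2.resize(p['img'][180:290,340:490],None,fx=5,fy=5,interpolation=cv2.INTER_CUBIC);save({'img':cr},'crop1.png')
E
python3 b.py
```

```text
blue 141 [270.7 203.4] [0.6758 0.0975 0.02  ]
blue 87 [225.  220.2] [0.6401 0.1994 0.02  ]
blue 262 [152.7 263.6] [0.546  0.3568 0.027 ]
blue 115 [133.  292.8] [0.4833 0.4013 0.02  ]
blue 112 [174.3 329.7] [0.4018 0.3091 0.02  ]
row_large 0.88 ((607.4652099609375, 89.90420532226562), (192.4814453125, 67.2303237915039), 5.245081424713135)
row_small 0.64 ((572.7685546875, 200.31393432617188), (63.999542236328125, 191.2692413330078), 87.00178527832031)
handle 319 ((623.1226196289062, -175.9782257080078), (108.18708801269531, 38.95035171508789), 79.58285522460938) (374, 203, 55, 27)
red 29 ((531.0573120117188, -313.2251281738281), (28.254100799560547, 3.643120050430298), 79.97953796386719) 467 481 257 260 [ 0.5312 -0.3132]
chestcorner [ 0.8584 -0.1033  0.15  ]
chestcorner [ 0.8205 -0.3298  0.15  ]
chestcorner [ 0.6354 -0.0663  0.15  ]
chestcorner [ 0.6188 -0.2926  0.15  ]
```

View pics/crop1.png

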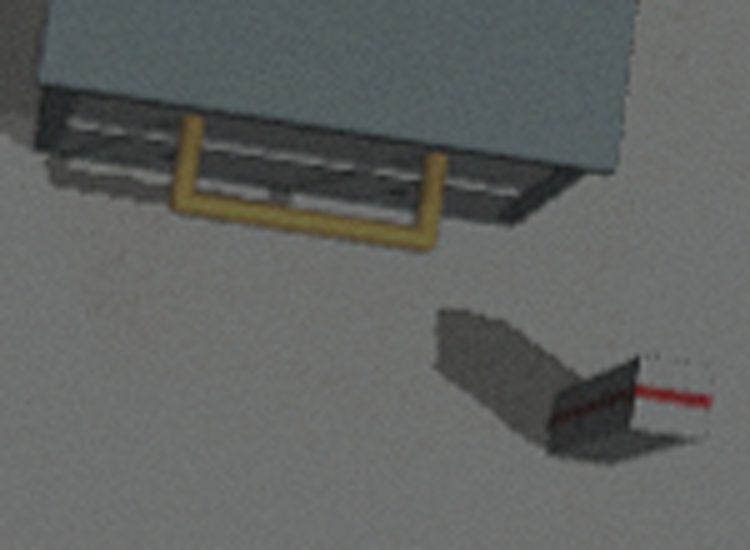

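The crop shows the handle bar at about (400,222) in full-image pixels, the red line at (467–481, 257–260) and a chest yaw of about −10°. I start with the large knob, taking a wrist check on the way.

```bash
cat > c.py <<'E'
from h import *
move_ptp([.50,.36,.22],down(0))
p=read_camera('wrist');save(p,'w1.png')
hsv=cv2.cvtColor(p['img'],cv2.COLOR_RGB2HSV)
m=cv2.inRange(hsv,(98,110,40),(125,255,255))
n,l,s,c=cv2.connectedComponentsWithStats(m)
for i in range(1,n):
    if s[i,4]>300: print('blue',s[i],np.round(c[i],1),np.round(onz(p,c[i],.02),4),np.round(onz(p,c[i],.027),4))
print(current_time(),current_tcp_pos())
E
python3 c.py
```

```text
blue [287 167  26  24 428] [300.6 179.3] [0.4844 0.3981 0.02  ] [0.4847 0.3991 0.027 ]
blue [ 349  211   40   36 1060] [368.6 228.4] [0.5475 0.3526 0.02  ] [0.5465 0.3546 0.027 ]
blue [205 259  26  26 499] [217.1 271.6] [0.4025 0.3086 0.02  ] [0.4045 0.3114 0.027 ]
2.75 [0.49879302 0.36217982 0.21990741]
```

View pics/w1.png

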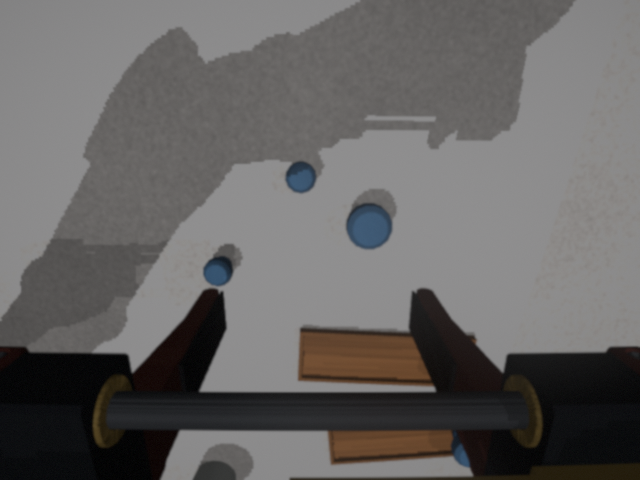

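Wrist view: small knob at (300,177), large at (369,226), small at (217,271). These agree with the top view to within 2–3 mm. Picking the large knob.

```bash
cat >> h.py <<'E'
def pick(x,y,zt,op,wmin,a=0):
    set_gripper(op)
    if current_tcp_pos()[2]<.1: raise SystemExit('low')
    move_ptp([x,y,.11],down(a)); move_linear([x,y,zt],rate=.1)
    set_gripper(wmin); w=current_gripper_width(); print('width',w,'t',current_time(),current_tcp_pos())
    return w
def place(x,y,zt,op,a):
    move_linear([*current_tcp_pos()[:2],.11],rate=.25)
    print('held',current_gripper_width())
    move_ptp([x,y,.11],down(a))
    t=current_tcp_pos(); print('over',t)
    hit=move_linear([x,y,zt],rate=.06,stop_force=4); print('hit',hit,current_tcp_pos(),current_gripper_width())
    set_gripper(op); move_linear([*current_tcp_pos()[:2],.12],rate=.25); print('t',current_time())
def tray(c,a,x):
    a=np.radians(a);return c[0]+x*np.cos(a),c[1]+x*np.sin(a)
L=((.6075,.0905),5.2); S=((.573,.200),-3.)
E
cat > d.py <<'E'
from h import *
w=pick(.5465,.3555,.0245,.064,.03)
if .038<w<.046: place(*tray(*L,-20),.0275,.056,L[1]) if 0 else place(*tray(*L,-.020),.0275,.056,L[1])
E
sed -i 's/place(\*tray(\*L,-20).*if 0 else //' d.py; python3 d.py
```

```text
width 0.04095033045956328 t 5.375 [0.54664899 0.35562884 0.02488273]
held 0.04072335647409404
over [0.58732189 0.09071115 0.10940005]
hit True [0.58734315 0.08858826 0.02882137] 0.040883923586707595
t 9.175
```

```bash
cat > e.py <<'E'
from h import *
w=pick(.4845,.400,.021,.050,.015)
if .024<w<.032:
    place(*tray(*S,-.050),.0245,.042,S[1])
    w=pick(.4025,.3095,.021,.050,.015)
    if .024<w<.032: place(*tray(*S,.008),.0245,.042,S[1])
move_linear([*current_tcp_pos()[:2],.25],rate=.3)
move_ptp([.48,.0,.30],down(0))
p=read_camera('top');save({'img':cv2.resize(p['img'][170:370,180:500],None,fx=2.4,fy=2.4)},'t2.png');print(current_time())
E
python3 e.py
```

```text
width 0.026921483443164276 t 12.3 [0.48461885 0.40018929 0.02138718]
held 0.026710914722141592
over [0.52266656 0.20460677 0.10952269]
hit True [0.52292003 0.20251523 0.02532675] 0.02679835143623709
t 15.975
width 0.026772640175164994 t 18.575 [0.40261902 0.3097324  0.0213139 ]
held 0.026559299269596003
over [0.57918928 0.20080797 0.10876178]
hit True [0.58081599 0.19946685 0.02533952] 0.026897609411969847
t 22.275
23.8167
```

View pics/t2.png

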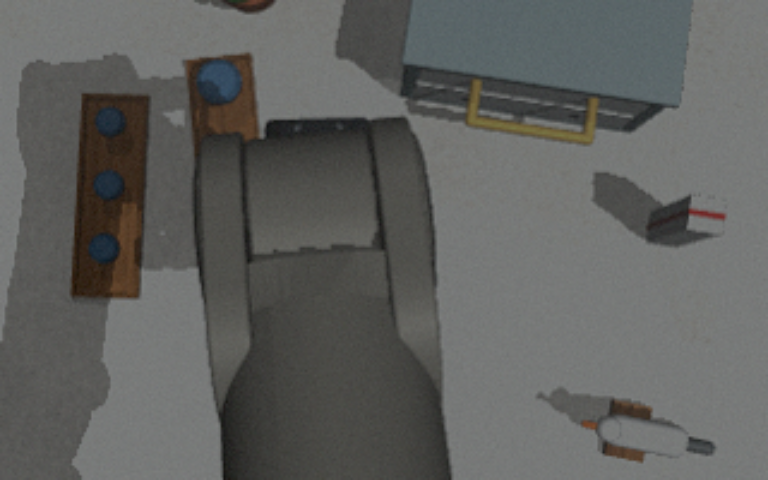

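The top view shows both small knobs standing in the small tray, at crop (108,184) and (104,248), with the sample at (110,122). The chest, gauge and gull look unchanged. The arm hides the large knob. Now a close look at the handle.

```bash
cat > f.py <<'E'
from h import *
set_gripper(.026)
move_ptp([.600,-.17,.24],down(-10.2))
for c in ['wrist','top']:
    p=read_camera(c);save(p,c+'3.png')
    if c=='top': P=p
    for q in ['drawer_handle','drawer_front','mark']:
        for r in pinpoint(p,q)[:1]: print(c,q,round(r['conf'],2),np.round(r['at']),np.round(onz(p,r['at'][::-1],{'drawer_handle':.116,'drawer_front':.136}.get(q,0)),4))
    hsv=cv2.cvtColor(p['img'],cv2.COLOR_RGB2HSV)
    if c=='wrist':
        m=cv2.inRange(hsv,(15,100,60),(35,255,255));ys,xs=np.nonzero(m)
        print('brass',len(xs),xs.min(),xs.max(),ys.min(),ys.max())
ys,xs=np.nonzero(cv2.inRange(cv2.cvtColor(P['img'],cv2.COLOR_RGB2HSV),(98,110,40),(125,255,255))[190:280,250:300]);
print(current_time(),current_tcp_pos(),current_joints())
E
python3 f.py
```

```text
wrist drawer_handle 0.72 [248. 326.] [ 0.6061 -0.1736  0.116 ]
wrist drawer_front 0.73 [256. 382.] [ 0.6441 -0.1789  0.136 ]
brass 2690 121 389 173 448
top drawer_handle 0.94 [226. 399.] [ 0.6037 -0.1702  0.116 ]
top drawer_front 0.62 [204. 405.] [ 0.6439 -0.1805  0.136 ]
top mark 0.69 [265. 458.] [ 0.5318 -0.3176  0.    ]
25.5667 [ 0.60007717 -0.16932376  0.24041749] [-17.95361863  26.18036516  38.48772075  98.56812477 -18.23244294
  61.60423124  16.30410101]
```

View pics/wrist3.png

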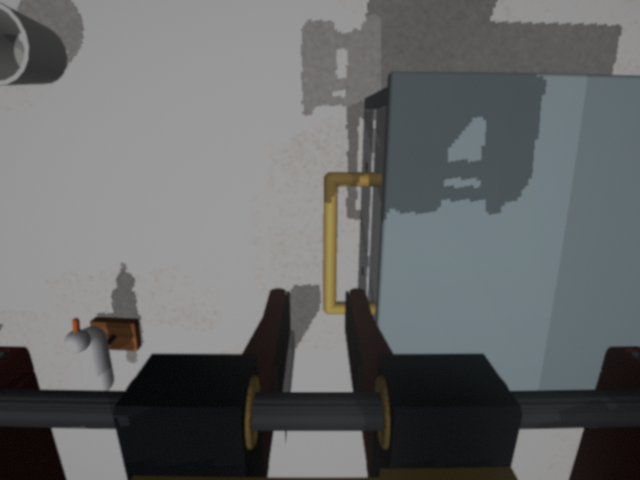

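View pics/top3.png

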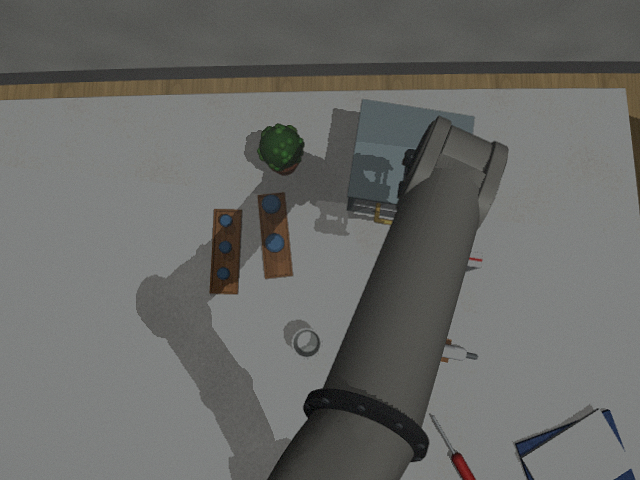

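The wrist view shows the handle bar at column 331, rows 180–308. The top view shows all knobs in their trays, with the large one at (275,243). I'll try the flipped wrist, so its camera sees the gauge side.

```bash
cat > g.py <<'E'
from h import *
p=read_camera('wrist');hsv=cv2.cvtColor(p['img'],cv2.COLOR_RGB2HSV)
m=cv2.inRange(hsv,(15,100,60),(35,255,255));W=[]
for r in range(195,300,5):
    x=np.nonzero(m[r,315:348])[0]+315
    if len(x)>4: W.append(onz(p,(x.mean(),r),.117))
W=np.array(W);k=np.polyfit(W[:,1],W[:,0],1);print('bar x at y=-.17',np.polyval(k,-.17),'yaw',-np.degrees(np.arctan(k[0])))
u=np.array([np.cos(np.radians(-10.2)),np.sin(np.radians(-10.2)),0])
for a in (-10.2,169.8):
  for d in (0,.085):
    for z in (.24,.116):
      q=solve_ik(np.array([.606,-.173,z])-d*u,down(a));print(a,d,z,None if q is None else np.round(q,0))
if q is not None:
    move_ptp([.575,-.168,.25],down(169.8));p=read_camera('wrist');save(p,'w4.png');print(current_tcp_pos(),current_joints())
E
python3 g.py
```

```text
bar x at y=-.17 0.6095570072497304 yaw -10.23456330598583
-10.2 0 0.24 [-17.  27.  38.  98. -19.  62.  17.]
-10.2 0 0.116 [-14.  35.  34. 103. -25.  49.  21.]
-10.2 0.085 0.24 [-23.  18.  41. 109. -14.  58.  14.]
-10.2 0.085 0.116 [-17.  28.  35. 115. -23.  44.  21.]
169.8 0 0.24 [ 55.  40. -68.  93.  38.  74. 150.]
169.8 0 0.116 [ -34.   58.   75.  104.  -61.   70. -129.]
169.8 0.085 0.24 [ 61.  30. -67. 104.  30.  67. 154.]
169.8 0.085 0.116 [ 59.  43. -68. 110.  46.  61. 141.]
[ 0.57481727 -0.16787411  0.24950185] [ 57.13501576  35.38089517 -67.68299776  96.30044374  34.24913206
  72.11449484 151.79520374]
```

View pics/w4.png

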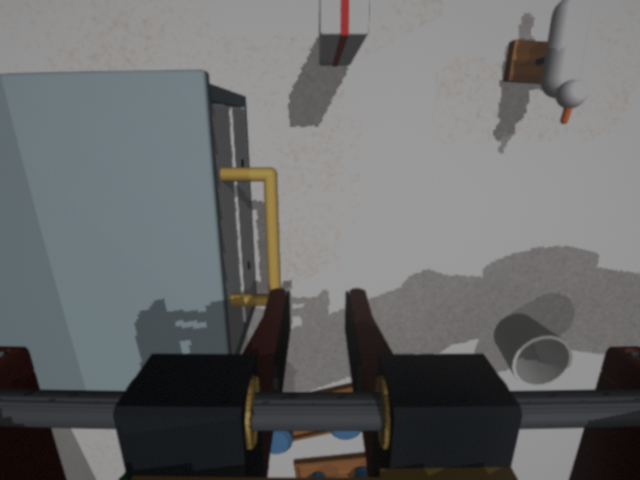

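```bash
cat > k.py <<'E'
from h import *
p=read_camera('top');save(p,'t4.png');print(current_time())
p=read_camera('wrist');g=p['img'].astype(int)
m=((g[...,0]>g[...,1]*1.6)&(g[...,0]>80)&(g[...,0]>g[...,2]*1.6)).astype(np.uint8)
n,l,s,c=cv2.connectedComponentsWithStats(m)
for i in range(1,n):
    if s[i,4]>30: print('red',s[i],np.round(c[i],1),np.round(onz(p,c[i],.136),4))
m=cv2.inRange(cv2.cvtColor(p['img'],cv2.COLOR_RGB2HSV),(15,100,60),(35,255,255))
n,l,s,c=cv2.connectedComponentsWithStats(m)
for i in range(1,n):
    if s[i,4]>100: print('brass',s[i],np.round(c[i],1),np.round(onz(p,c[i],.116),4))
E
python3 k.py
```

```text
27.75
red [341   0   8  36 273] [344.6  17.7] [ 0.5336 -0.3074  0.136 ]
red [562 108   9  14  72] [566.1 114.6] [ 0.4006 -0.2281  0.136 ]
brass [ 220  166   60  125 1953] [263.  212.5] [ 0.6114 -0.195   0.116 ]
brass [230 294  38  12 393] [248.4 299.2] [ 0.6385 -0.1277  0.116 ]
brass [244 379  14  70 489] [249.8 415. ] [ 0.6644 -0.0154  0.116 ]
brass [383 403   7  46 196] [386.6 429.2] [0.5451 0.0227 0.116 ]
```

View pics/t4.png

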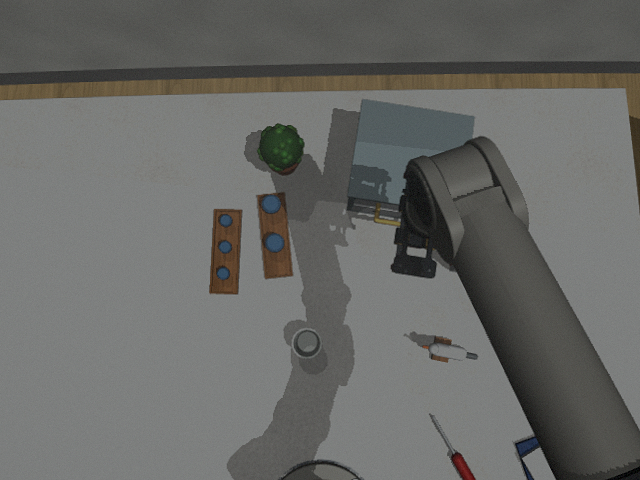

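The flipped view shows the red line at (344,0–36) and the handle bar at columns 265–280, rows 170–290. The top view shows the arm clear of the gull, cup and plant. I'll measure line against handle in this one image, then grip and pull.

```bash
cat > i.py <<'E'
from h import *
A=-10.2;u=np.array([np.cos(np.radians(A)),np.sin(np.radians(A)),0])
p=read_camera('wrist');print('cam',np.array(p['cam_to_world'])[:3,3])
m=cv2.inRange(cv2.cvtColor(p['img'],cv2.COLOR_RGB2HSV),(15,100,60),(35,255,255))
W=[]
for r in range(185,284,4):
    x=np.nonzero(m[r,255:290])[0]+255
    if len(x)>4: W.append(onz(p,(x.mean(),r),.117))
W=np.array(W);k=np.polyfit(W[:,1],W[:,0],1);hx=np.polyval(k,-.172);hu=hx*u[0]-.172*u[1]
g=p['img'].astype(int);m=((g[...,0]>g[...,1]*1.6)&(g[...,0]>80))
R=np.array([onz(p,(340+np.nonzero(m[r,335:355])[0].mean()-5,r),.136) for r in range(0,34,3)])
ru=(R@u);d=hu+.035-ru.mean()
print('hx',hx,'yaw',-np.degrees(np.arctan(k[0])),'hu',hu,'ru',ru.mean(),ru.std(),'pull',d)
h=np.array([.6085,-.172,0]);o=down(169.8)
move_ptp(h+[0,0,.20],o);print(current_joints())
f0=current_ft_force();hit=move_linear(h+[0,0,.117],rate=.06,stop_force=8);print('hit',hit,current_tcp_pos(),current_ft_force()-f0)
if not hit:
    set_gripper(.004);print(current_gripper_width(),current_tcp_pos(),current_ft_force()-f0,current_time())
E
python3 i.py
```

```text
cam [ 0.56073583 -0.25130317  0.39241776]
hx 0.6092883122587563 yaw -10.23331301272284 hu 0.6301174562470283 ru 0.5796039987267863 7.802167494532758e-05 pull 0.08551345752024209
[ 52.47154186  40.58843551 -63.8123346   94.63889969  38.3912348
  69.75258662 149.81102024]
hit False [ 0.60876453 -0.1720005   0.11742229] [ 0.78195608 -1.00409007  0.39900132]
0.009324800139461624 [ 0.6086644  -0.17205345  0.11717541] [0.91128366 0.27996012 0.66777591] 30.15
```

```bash
cat > j.py <<'E'
from h import *
A=-10.23;u=np.array([np.cos(np.radians(A)),np.sin(np.radians(A)),0])
s=np.array(current_tcp_pos());t=s-.0855*u;t[2]=.117
move_linear(t,rate=.05);pause(.5)
e=np.array(current_tcp_pos());print('moved',(s-e)@u,e,current_gripper_width(),current_ft_force(),current_time())
p=read_camera('scene');save({'img':cv2.resize(p['img'][150:300,150:350],None,fx=4,fy=4,interpolation=cv2.INTER_CUBIC)},'s5.png')
for X in ([.6625,0],):pass
q=read_camera('wrist');save(q,'w5.png')
E
python3 j.py
```

```text
moved 0.08271465835204887 [ 0.5272385  -0.15750843  0.11719997] 0.009352626981666676 [ 9.95505921 -1.34391195 -9.25271086] 32.5083
```

View pics/s5.png

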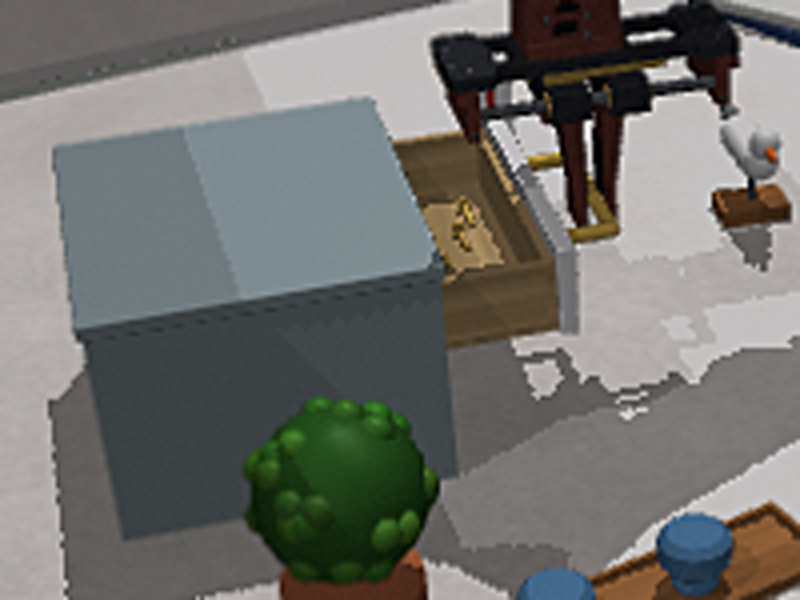

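View pics/w5.png

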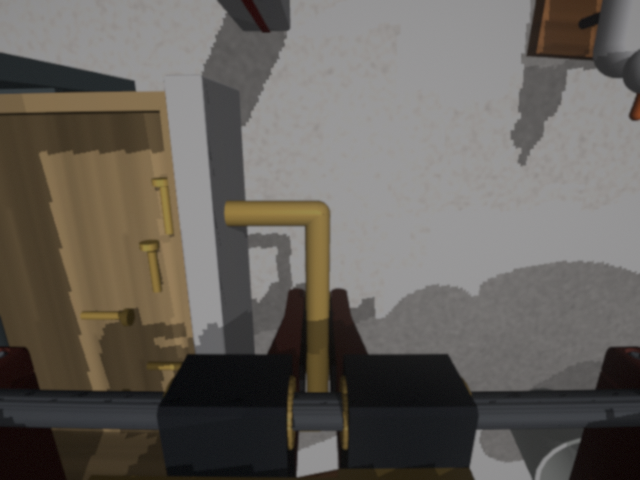

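The scene crop shows the drawer out with the fingers on the bar, and gull and plant unmoved. The wrist view shows the front's outer top edge running from (205,76) to (225,320) and the red side line near (263,20). The spring load leaves the pull 2.8 mm short, so I correct it and re-check against the line.

```bash
cat > l.py <<'E'
from h import *
A=-10.23;u=np.array([np.cos(np.radians(A)),np.sin(np.radians(A)),0]);v=np.array([-u[1],u[0],0])
s=np.array([ 0.6086644,-0.17205345,0.11717541]);cmd=.0855+.0028
for i in range(2):
    t=s-cmd*u;t[2]=.1165
    move_linear(t,rate=.02);pause(.4);e=np.array(current_tcp_pos());got=(s-e)@u
    print('pull',got,'lat',(e-s)@v,e[2],current_gripper_width(),current_ft_force(),current_time())
    if abs(got-.0855)<.0006: break
    cmd+=.0855-got
p=read_camera('wrist');g=p['img'].astype(int)
# outer top edge: bright top face -> darker front face, per row
E=[];gr=cv2.GaussianBlur(p['img'],(5,5),0).astype(int).sum(2)
for r in range(95,200,5):
    d=gr[r,190:235]-gr[r,196:241];c=193+int(np.argmax(d));E.append(onz(p,(c,r),.136)@u)
print('edge u',np.median(E),np.std(E))
m=(g[...,0]>g[...,1]*1.6)&(g[...,0]>50)&(g[...,0]>g[...,2]*1.6);m[60:]=0;m[:,:200]=0;m[:,320:]=0
ys,xs=np.nonzero(m);U=[]
for x,y in zip(xs,ys):
    o,d=ray(p,(x,y));X=o+d*((-.199-o@v)/(d@v));U.append((X@u,X[2]))
U=np.array(U);print('side line u',len(U),U.mean(0) if len(U) else'',U.std(0) if len(U) else '')
save({'img':p['img'][:300,100:400]},'w6.png')
for c in pinpoint(p,'drawer_front')[:1]: print(c['conf'],onz(p,c['at'][::-1],.136)@u)
E
python3 l.py
```

```text
pull 0.08494965909293986 lat -8.538295086087111e-05 0.11720523489257487 0.009259082484058894 [ 9.62267081 -1.32271806 -6.68515118] 33.3
edge u 0.5801508346346655 0.00010251448065291686
side line u 0  
0.85 0.5795523682711824
```

The front edge is at u = 0.5801, measured from the image, and the line is at 0.5796, so they agree within 1 mm. A last check on the knobs and bystanders, then hand in.

```bash
cat > m.py <<'E'
from h import *
p=read_camera('top')
for q in ['plant','candle_cup','gull']:
    for r in pinpoint(p,q)[:1]: print(q,round(r['conf'],2),np.round(onz(p,r['at'][::-1],0),3))
m=cv2.inRange(cv2.cvtColor(p['img'],cv2.COLOR_RGB2HSV),(98,110,40),(125,255,255))
n,l,s,c=cv2.connectedComponentsWithStats(m)
for i in range(1,n):
    if s[i,4]>40 and c[i][0]<330: print('blue',s[i,4],np.round(onz(p,c[i],.028),3))
print(current_gripper_width(),current_tcp_pos(),current_time())
close_job()
E
python3 m.py
```

```text
plant 0.82 [0.779 0.066 0.   ]
candle_cup 0.76 [0.37  0.023 0.   ]
gull 0.93 [ 0.351 -0.265  0.   ]
blue 160 [0.673 0.097 0.028]
blue 88 [0.639 0.198 0.028]
blue 197 [0.587 0.089 0.028]
blue 102 [0.58  0.198 0.028]
blue 108 [0.522 0.203 0.028]
0.008914770081565592 [ 0.52502775 -0.15707723  0.11718217] 33.6
the job is handed in; nothing more can be done
```

The job is done and handed in at 33.6 s. All three knobs stand in their matching trays. They were placed while the drawer was still shut. The top drawer is held at the red line with the gripper closed on the handle bar.

**Knobs:** The last top view shows the large knob in the large tray and both small knobs in the small tray, each where it was placed.

**Drawer:** The first pull stopped 2.8 mm short because the arm gives under the spring, so I corrected it to 84.9 mm. The front edge then measured about 0.5 mm short of the line. My estimates of the pull needed were 85.5 mm from the wrist view and 84.3 mm from the top view. A separate check using the red line on the side of the gauge block found no usable pixels, so it gave no reading.

**Bystanders:** The candle cup and gull are where they started, within 2–3 mm. The plant's reading moved about 9 mm, which I put down to noise in the detection: the arm never came near it, and it looks unmoved in the pictures.

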